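# Pack the washed bottle caps into the autoclave box

## Task

The washed bottle caps are dry: pick up the steel tray by its handle and tip its caps into the white autoclave box, put the stray caps from the bench in the box too, and set the empty tray back flat on its mat. When every cap is in, lay the lid on the box, press it down until it is fully home, and only then fold both end clips down flat onto it. Leave the other things on the bench where they are.

Things in the scene. Friction and masses are not known exactly. Their poses are not given: they have to be found in the camera images.
- box: white plastic autoclave box, fixed to the bench by suction feet, 170 (its x, the long side) x 140 (its y) x 105 mm tall, walls and floor 6 mm, so the opening is 158 x 128 mm; origin at the centre of its underside, z up. A grey seal runs round its rim; at each end (-x, +x) a grey clip is hinged
- seal (a joint): how far the grey seal on the box's rim is pushed down: 0 = stands 5 mm above the rim, 0.0045 = down. The lid is a push fit: merely laid on, it rests on the seal 4.5 mm proud; a push of 10 to 20 N down on the middle of its grip sends it home and it stays there
- lid: loose white lid of the box, 200 g, 170 (x) x 140 (y) mm, starts flat on the bench, right way up, fits either way round. Origin at the centre of its underside: plug 150 x 120 mm up to z = 11 mm (its lowest 6 mm 144 x 114), top plate from 11 to 17 mm, grip ridge from 17 to 45 mm. Fully home the origin is 94.5 mm above the box's origin, merely laid on 99 mm
- lid_grip (a point): centre of the lid's grip ridge, 35 mm above the lid's origin (ridge 16 mm wide along the lid's y, top 10 mm above this point)
- tray: loose steel tray, 300 g: pan 130 (x) x 100 (y) mm, floor 3 mm thick, walls 20 mm high on the long sides and the handle end (-x), none at the pouring end (+x); origin at the centre of its underside, z up. A flange (3 mm thick, 44 mm wide) runs back from the pan to the handle plate. The caps start to slide when it is tipped 18 to 25 degrees; tip 40 or more
- tray_grip (a point): centre of the tray's handle, an upright plate 10 mm thick (along the tray's x; grip it so), 44 mm wide, from z = 3 to 52 mm; this point is at (-107, 0, 30) mm in the tray's frame; 37 mm are free between the plate and the pan's rear wall
- tray_lip (a point): middle of the tray's open pouring edge, at (65, 0, 3) mm in the tray's frame
- mat: grey draining mat, fixed, 250 (x) x 150 (y) x 4 mm; origin at the centre of its underside. The tray starts lengthwise on it with the pouring edge to the mat's +x, its origin about 23 mm to +x of the mat's centre
- clip_near (a joint): angle of the clip at the box's -x end. 0 = closed, flat on the lid, pointing to the box's +x; 1.57 = upright; up to 2.1 = leaning outwards. It stays where it is left; 1 to 2 N at its tip move it. It is a plate 44 mm long, 50 wide, 5 thick with a 7 mm thumb lip. Hinge line along the box's y at x = -93, z = 115 mm in the box's frame. Its underside meets the top of a lid that is home
- clip_far (a joint): angle of the clip at the box's +x end. 0 = closed, flat on the lid, pointing to the box's -x; 1.57 = upright; up to 2.1 = leaning outwards. It stays where it is left; 1 to 2 N at its tip move it. It is a plate 44 mm long, 50 wide, 5 thick with a 7 mm thumb lip. Hinge line along the box's y at x = +93, z = 115 mm in the box's frame. Its underside meets the top of a lid that is home
- cap1: washed blue plastic screw cap of a lab bottle, a solid ribbed disc 36 mm across and 20 mm tall, 15 g; origin at the centre of its open face (the underside as it stands), z axis out through its closed top; all caps are alike; starts on the tray, if present
- cap2: washed blue plastic screw cap of a lab bottle, a solid ribbed disc 36 mm across and 20 mm tall, 15 g; origin at the centre of its open face (the underside as it stands), z axis out through its closed top; all caps are alike; starts on the tray, if present
- cap3: washed blue plastic screw cap of a lab bottle, a solid ribbed disc 36 mm across and 20 mm tall, 15 g; origin at the centre of its open face (the underside as it stands), z axis out through its closed top; all caps are alike; starts on the tray, if present
- cap4: washed blue plastic screw cap of a lab bottle, a solid ribbed disc 36 mm across and 20 mm tall, 15 g; origin at the centre of its open face (the underside as it stands), z axis out through its closed top; all caps are alike; starts on the tray, if present
- cap5: washed blue plastic screw cap of a lab bottle, a solid ribbed disc 36 mm across and 20 mm tall, 15 g; origin at the centre of its open face (the underside as it stands), z axis out through its closed top; all caps are alike; starts on the tray, if present
- cap6: washed blue plastic screw cap of a lab bottle, a solid ribbed disc 36 mm across and 20 mm tall, 15 g; origin at the centre of its open face (the underside as it stands), z axis out through its closed top; all caps are alike; starts loose on the bench, if present
- cap7: washed blue plastic screw cap of a lab bottle, a solid ribbed disc 36 mm across and 20 mm tall, 15 g; origin at the centre of its open face (the underside as it stands), z axis out through its closed top; all caps are alike; starts loose on the bench, if present
- cap8: washed blue plastic screw cap of a lab bottle, a solid ribbed disc 36 mm across and 20 mm tall, 15 g; origin at the centre of its open face (the underside as it stands), z axis out through its closed top; all caps are alike; starts loose on the bench, if present
- cap9: washed blue plastic screw cap of a lab bottle, a solid ribbed disc 36 mm across and 20 mm tall, 15 g; origin at the centre of its open face (the underside as it stands), z axis out through its closed top; all caps are alike; starts loose on the bench, if present
- bottle: clear reagent bottle with a blue cap, 60 mm across, 140 mm tall; loose bystander, to be left alone; origin at the centre of its underside
- beaker: glass beaker, 66 mm across, 85 mm tall; loose bystander, to be left alone; origin at the centre of its underside
- petri: stack of two petri dishes, 93 mm across, 30 mm tall; loose bystander, to be left alone; origin at the centre of its underside
- marker: marker pen lying on the bench, 125 mm long; loose bystander, to be left alone; origin at the centre of its underside
Things that resemble listed ones, but are neither listed nor needed, are in the scene too. Leave any pink look-alike of the cap9 alone.

How it is judged:
By the outcome, as a careful person would: the job done as asked, in the order asked, and still so for the second after the job is handed in, with the robot touching nothing.
Of cap1, cap2, cap3, cap4, cap5 only 3 to 5 are there at a start; the rules pass over those that are not, and their reading is None.
Of cap6, cap7, cap8, cap9 only 2 to 4 are there at a start; the rules pass over those that are not, and their reading is None.
At some moment in a run one of cap6, cap7, cap8, cap9, lid may be knocked a few centimetres aside while the robot is not near it.
It also fails if it takes over 210 s, if anything falls off the work surface, if the arm or the gripper's body presses on something with over 40 N, if the wrist force passes 120 N, or if a joint passes its speed limit or range.

## Robot

A 6-joint arm with a two-finger parallel gripper is mounted at the origin on the work surface. World frame = base frame: x ahead of the robot, y to its left, z up, the work surface at z = 0. Lengths are in mm, angles in rad, forces in N, time in s.
With the tool pointing down it reaches from about 350 to 975 mm from the base axis. Payload 7.1 kg.
Tool frame: the origin (TCP) lies at the very end of the fingers, on their centre line; the grasp point (between the pads) lies 19 mm behind it; z points along the fingers, y is the line along which they close (so a half turn about z gives the same grasp; the last joint's range is limited). The gripper opens to 88 mm and grips with 3 to 60 N. Pads are 20 mm wide; open, the fingers measure 115 mm over their backs; the gripper's body (75 mm by 178 mm) begins 61 mm behind the grasp point.
Start: joints at [-1.217, 0.423, 1.63, -0, 1.089, -0.019], TCP at [227.657, -582.046, 222.675] pointing down, gripper open.
Joint ranges: [-3, 3], [-0.9, 2.11], [0.09, 2.58], [-1.31, 4.45], [0.11, 2.69], [-2.54, 2.54]. Speed limits (rad/s): [2.39, 2.39, 3.01, 3.14, 3.14, 3.14].

## Interface

Orientations are given as a rotation vector (axis times angle).
In Python, from workcell import ctrl, optics gives the robot as it stands.
- The arm moves only by the shell command python3 -m jog 'ROWS'. ROWS is JSON, a list of rows, each a list of 7 numbers: the shift along the tool's x, y, z in units of 40 mm (1.0 is 40 mm), then the turn, a rotation vector about the tool's x, y, z in units of 6 degrees (1.0 is 6 degrees), then the opening, from 0 (shut) to 1 (fully open). A call has 1 to 20 rows; each row shifts and turns the commanded pose from where the row before left it, along the tool's axes as they then stand; what a row does not reach is not made up. A row lasts 1/10 s, in which the tool goes at most 50 mm and 8.59 degrees, less where a joint would pass 70% of its speed; a pose out of reach is approached as far as the arm can. A call is refused whole if a number of a shift passes 1 or a number of a turn 1, either way. A call with a gripper value outside its range is refused whole. The fingers move at their own pace and stop on an object; the grip force is fixed at half the most. Time passes only in rows, so rows that do not move let the fingers close. It gives the time, the measured TCP pose, the force, the opening and the grip force at its end, in the units of the state.
- ctrl.get_obs(): the state, without advancing time (a new reading comes with each control period).
- optics.get_image(name): name is "scene" or "top" or "wrist"; returns the picture (400x640x3 uint8, red, green, blue); there is no depth.
- optics.camera_model(name): a dict with "fov_y" (degrees; the focal length in pixels is half the picture's height over the tangent of half this angle, whatever the lens; pixels are square), "cx", "cy" (the principal point, pixels), "view" (4x4, takes a point from world to camera coordinates); the wrist camera has in their place "hand_eye" (4x4, takes a point from camera to tool coordinates, whose origin is the TCP and whose axes are the flange's). Camera axes: x right, y up, looking along -z (the intrinsics and any distortion apply to the point x, -y, -z); pixel columns grow to the right and rows downward; lengths in mm; the calibration is good to about 2 mm. A picture is of the moment at which its call begins: read the wrist's pose just before it. camera_model takes no time and is no camera call.
- ctrl.close_job(): hands the job in; it is judged then, once.
Trained networks look in the newest picture that a camera, given by its name, has taken for a name from the list of things; names that differ only in an ending like _2 or _b are one class to them, and where a whole thing is asked for, a point or a joint stands for the part that bears it (a point fixed in the world has none). Each returns a list of dicts, best first, with "conf" (0 to 1); they miss things now and then, are a little off and sometimes report something else, mostly with a low value. They report only what shows in the picture. A call takes as long as a camera call. They do not tell look-alikes from the thing itself.
- optics.masks_of(target, camera): "pixels" (400x640 bool, what is visible of it) and "extent" ([centre column, centre row, width, height] in pixels, round what is visible of it).
The state is a dict: "t": time; "qpos": joint angles; "qvel": joint speeds; "joint_torque": joint torques, N m; "ee_pos": TCP position; "orientation": TCP orientation; "ft_force": force on the tool from outside, world axes, zero at the start; "moment": the same for the moment, N m; "width": finger opening in mm; "grasp_force": force on a finger pad.
Only numpy, scipy, OpenCV 4.12 (cv2) and the standard library are available. Lean on these libraries where they do the work, as an engineer would, in place of code of your own. Each camera call takes 0.05 s, during which the arm holds its last target. There are 200 camera calls.

## Working session

There is one attempt and no reset: what is moved stays moved. The work goes in short steps, Python scripts to look and compute and a shell command to move; the robot and the scene stay as the last step left them, time stands still between calls to the robot, and variables do not carry over. Pictures are saved under pics/ and viewed, at most 14 in all, crops included, and the job is handed in when it is done.

```bash
ls; mkdir -p pics; python3 - <<'E'
from workcell import ctrl, optics
import cv2,numpy as np
np.set_printoptions(precision=3,suppress=True)
for n in ("top","scene"):
    im=optics.get_image(n); cv2.imwrite(f"pics/{n}0.png",cv2.resize(im[:,:,::-1],(800,500),interpolation=cv2.INTER_CUBIC))
for n in ("top","scene","wrist"): print(n,optics.camera_model(n))
o=ctrl.get_obs(); print(o)
E
```

```text
pics
top {'fov_y': 51.41872872786436, 'cx': 320.78514402365744, 'cy': 205.0014312902347, 'view': array([[    0.009,    -1.   ,    -0.024,    45.983],
       [    0.995,     0.007,     0.098,  -566.49 ],
       [   -0.098,    -0.025,     0.995, -1013.991],
       [    0.   ,     0.   ,     0.   ,     1.   ]])}
scene {'fov_y': 57.100251931332785, 'cx': 312.30066389066025, 'cy': 208.0436264629285, 'view': array([[    0.83 ,     0.557,    -0.024,  -475.931],
       [   -0.293,     0.471,     0.832,    54.088],
       [    0.475,    -0.683,     0.554, -1177.189],
       [    0.   ,     0.   ,     0.   ,     1.   ]])}
wrist {'fov_y': 58.30252653983056, 'cx': 313.44365123668877, 'cy': 197.7477688461378, 'hand_eye': array([[   0.   ,    0.962,    0.272,   73.556],
       [   1.   ,   -0.   ,   -0.   ,    0.556],
       [  -0.   ,    0.272,   -0.962, -162.345],
       [   0.   ,    0.   ,    0.   ,    1.   ]])}
{'t': 0.1, 'qpos': array([-1.217,  0.424,  1.631,  0.   ,  1.089, -0.019]), 'qvel': array([ 0.001, -0.001, -0.002,  0.   ,  0.002,  0.001]), 'joint_torque': array([  0.   , -54.561, -27.432,   0.065,   0.019,  -0.   ]), 'ee_pos': array([ 227.494, -581.592,  221.999]), 'orientation': array([-3.086, -0.582,  0.   ]), 'ft_force': array([ 0.323, -0.565, -0.196]), 'moment': array([-0.027, -0.009, -0.042]), 'grasp_force': 0.0, 'width': 87.69732752576023}
```

View pics/top0.png

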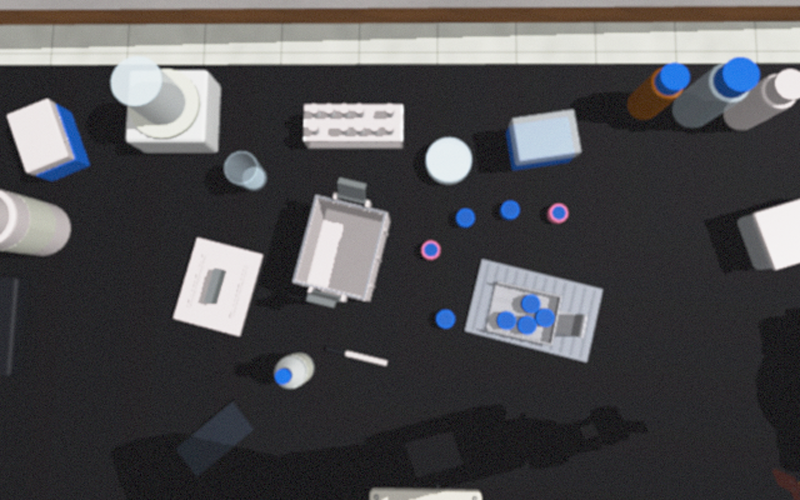

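View pics/scene0.png

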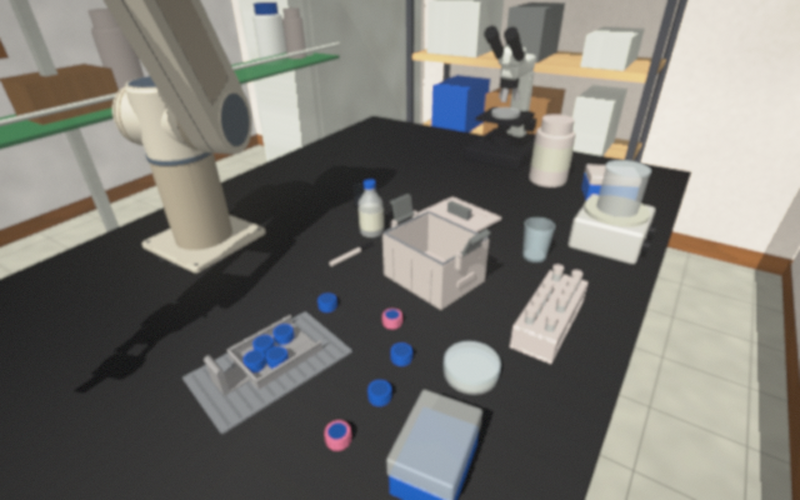

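Top view (800x500): box (343,247), lid (215,287), tray on mat (525,315) with its handle to the right (570,325). There are 4 tray caps, at (530,304), (505,320), (526,325) and (544,317). Candidates for stray caps are blue (465,217), (510,209), (445,318), pink-skirted look-alikes (431,250) and (558,213), and the bottle's cap (284,376). I choose the three all-blue ones.

```bash
cat > h.py <<'E'
from workcell import ctrl, optics
import cv2, numpy as np
from scipy.optimize import minimize
from scipy.spatial.transform import Rotation as R
np.set_printoptions(precision=1,suppress=True)
def cam(n,obs=None):
    m=optics.camera_model(n); f=200/np.tan(np.radians(m['fov_y']/2))
    if n=='wrist':
        o=obs or ctrl.get_obs(); T=np.eye(4); T[:3,:3]=R.from_rotvec(o['orientation']).as_matrix(); T[:3,3]=o['ee_pos']
        V=np.linalg.inv(T@m['hand_eye'])
    else: V=m['view']
    return V,f,m['cx'],m['cy']
def proj(c,P):
    V,f,cx,cy=c; q=np.asarray(P)@V[:3,:3].T+V[:3,3]
    return np.c_[cx+f*q[:,0]/-q[:,2], cy-f*q[:,1]/-q[:,2]]
def unproj(c,uv,z):
    V,f,cx,cy=c; d=V[:3,:3].T@np.array([(uv[0]-cx)/f,-(uv[1]-cy)/f,-1]); o=-V[:3,:3].T@V[:3,3]
    return o+d*(z-o[2])/d[2]
def bx(x0,x1,y0,y1,z0,z1): return np.array([[x,y,z] for x in(x0,x1) for y in(y0,y1) for z in(z0,z1)],float)
def pose(p): # x,y,yawdeg
    return R.from_euler('z',p[2],degrees=True).as_matrix(),np.array([p[0],p[1],0])
BOX=[bx(-85,85,-70,70,0,108)]
LID=[bx(-85,85,-70,70,11,17),bx(-75,75,-60,60,0,11)]
MAT=[bx(-125,125,-75,75,0,4)]
TRAY=[bx(-65,65,-50,50,4,7),bx(-65,65,-50,-47,4,27),bx(-65,65,47,50,4,27),bx(-65,-62,-50,50,4,27),bx(-112,-65,-22,22,4,7),bx(-112,-102,-22,22,7,56)]
def render(c,boxes,p):
    r,t=pose(p); im=np.zeros((400,640),np.uint8)
    for b in boxes: cv2.fillConvexPoly(im,np.round(cv2.convexHull(np.float32(proj(c,b@r.T+t)))*16).astype(np.int32),1,shift=4)
    return im>0
def fill(m):
    cs,_=cv2.findContours(m.astype(np.uint8),cv2.RETR_EXTERNAL,cv2.CHAIN_APPROX_NONE); o=np.zeros(m.shape,np.uint8); cv2.drawContours(o,cs,-1,1,-1); return o>0
def fit(boxes,obs,p0): # obs: list of (cam,mask)
    def cost(p):
        s=0
        for c,m in obs:
            a=render(c,boxes,p); s-=(a&m).sum()/max(1,(a|m).sum())
        return s/len(obs)
    r=minimize(cost,p0,method='Nelder-Mead',options=dict(initial_simplex=np.array(p0)+np.array([[0,0,0],[15,0,0],[0,15,0],[0,0,8]]),xatol=.1,fatol=1e-4))
    return r.x,-r.fun
E
python3 - <<'E'
from h import *
ims={n:optics.get_image(n) for n in('top','scene')}
C={n:cam(n) for n in ims}; ct=C['top']
M={}
def mk(t,n):
    r=optics.masks_of(t,n); print(t,n,[(round(x['conf'],2),[int(v) for v in x['extent']]) for x in r][:9]); return r
for t,B,px,yaw in(('box',BOX,(343,247),-15),('lid',LID,(215,287),-18),('mat',MAT,(535,310),76),('tray',TRAY,(525,315),76)):
    p0=unproj(ct,np.array(px)/1.25,{'box':100}.get(t,10)); p0=[p0[0],p0[1],yaw]
    ob={n:mk(t,n) for n in C}
    ob={n:(C[n],fill(v[0]['pixels'])) for n,v in ob.items() if v}
    for k in (['top'],['scene'],['top','scene']):
        print(t,k,*fit(B,[ob[n] for n in k if n in ob],p0))
for n in C:
    for x in mk('cap1',n): print(n,round(x['conf'],2),x['extent'][:2],unproj(C[n],x['extent'][:2],12)[:2])
E
```

```text
box top [(0.85, [273, 194, 76, 104])]
box scene [(0.88, [350, 202, 83, 89]), (0.49, [229, 269, 15, 14])]
box ['top'] [575.  164.4 -13.7] 0.8401759530791789
box ['scene'] [579.  163.9 -13.4] 0.9137664346481051
box ['top', 'scene'] [577.  164.5 -13.2] 0.8718688412617054
lid top [(0.92, [173, 230, 69, 76])]
lid scene [(0.68, [365, 172, 64, 26])]
lid ['top'] [502.7 425.4 -13.6] 0.9809449229966066
lid ['scene'] [508.7 438.5 -16.7] 0.6542597187758478
lid ['top', 'scene'] [503.6 425.  -14.3] 0.8057856179805132
mat top [(0.82, [428, 250, 109, 78]), (0.22, [260, 237, 27, 11])]
mat scene [(0.64, [213, 300, 127, 96])]
mat ['top'] [ 460.4 -217.    76.1] 0.9712973593570609
mat ['scene'] [ 464.3 -218.1   77.2] 0.5202406112827183
mat ['top', 'scene'] [ 461.4 -218.3   76.6] 0.7441834642092802
tray top [(0.56, [430, 250, 82, 52]), (0.45, [286, 284, 53, 15])]
tray scene [(0.57, [211, 285, 97, 59])]
tray ['top'] [ 454.5 -193.5   77.8] 0.9692982456140351
tray ['scene'] [ 458.2 -195.3   76.8] 0.9480782198246797
tray ['top', 'scene'] [ 455.  -193.8   78. ] 0.9472537677572337
cap1 top [(0.73, [355, 254, 16
[... 383 characters left out ...]
[ 657.5 -263.9]
top 0.56 [422.4, 244.6] [ 469.6 -205.1]
top 0.55 [405.6, 256.5] [ 439.5 -162.8]
top 0.5 [436.1, 252.5] [ 450.2 -239. ]
cap1 scene [(0.98, [269, 350, 24, 23]), (0.82, [220, 285, 19, 18]), (0.77, [229, 268, 18, 12]), (0.69, [204, 288, 14, 19]), (0.65, [322, 285, 18, 19]), (0.64, [262, 241, 13, 16]), (0.63, [313, 254, 19, 16]), (0.49, [212, 275, 15, 20])]
scene 0.98 [269.7, 350.1] [ 663.4 -272.5]
scene 0.82 [220.3, 285.3] [ 468.1 -205.4]
scene 0.77 [229.1, 268.6] [ 446.5 -156.3]
scene 0.69 [204.3, 288.5] [ 445.5 -231.2]
scene 0.65 [322.3, 285.3] [657.  -84.8]
scene 0.64 [262.6, 241.3] [447.  -37.4]
scene 0.63 [313.1, 254.3] [583.1 -10.4]
scene 0.49 [212.2, 275.9] [ 431.1 -194.4]
```

```bash
cat >> h.py <<'E'
def Rt(yx,tilt=0): # tool down, tool x at yaw yx (deg)
    a=np.radians(yx); x=np.array([np.cos(a),np.sin(a),0]); z=np.array([0,0,-1.]); return np.c_[x,np.cross(z,x),z]
def plan(p,Rm,n,o=None,start=None):
    o=o or ctrl.get_obs(); p0,R0=(o['ee_pos'],R.from_rotvec(o['orientation']).as_matrix()) if start is None else start
    w=R.from_matrix(R0.T@Rm).as_rotvec(); S=sum(R0@R.from_rotvec(w*k/n).as_matrix() for k in range(n))
    d=np.linalg.solve(S,np.asarray(p,float)-p0)/40; w=np.degrees(w)/6/n
    print(n,'rows of',np.round(d,3).tolist(),np.round(w,3).tolist(),'OVER' if max(abs(d).max(),abs(w).max())>1 or np.linalg.norm(d)>1.25 or np.linalg.norm(w)>1.4 else '')
    return (np.asarray(p,float),Rm)
def arm_rot(q): # fitted structure check
    e=lambda a,t:R.from_euler(a,t)
    return (e('z',q[0])*e('y',q[1]+q[2])*e('z',q[3])*e('y',q[4])*e('z',q[5]+np.pi/2)).as_matrix()
E
python3 - <<'E'
from h import *
o=ctrl.get_obs(); print(arm_rot(o['qpos'])-R.from_rotvec(o['orientation']).as_matrix())
# pour wrist angles
for yx in(-13,167):
  for th in(0,45,55):
    Rd=R.from_euler('z',77,degrees=True)*R.from_euler('y',th,degrees=True)*R.from_euler('z',-77,degrees=True)*R.from_matrix(Rt(yx))
    for q1 in(5,20):
      for pf in(100,125):
        A=(R.from_euler('y',-pf,degrees=True)*R.from_euler('z',-q1,degrees=True)*Rd*R.from_euler('z',-90,degrees=True)).as_euler('ZYZ',degrees=True)
        print(yx,th,q1,pf,A)
plan([431,-298,230],Rt(-13),8); plan([431,-298,230],Rt(167),20)
im=cv2.imread('pics/top0.png')[180:350,400:620]; cv2.imwrite('pics/crop0.png',cv2.resize(im,None,fx=3,fy=3,interpolation=cv2.INTER_CUBIC))
E
```

```text
[[ 0. -0. -0.]
 [-0. -0.  0.]
 [-0. -0. -0.]]
-13 0 5 100 [  0.  80. 108.]
-13 0 5 125 [  0.  55. 108.]
-13 0 20 100 [  0.  80. 123.]
-13 0 20 125 [  0.  55. 123.]
-13 45 5 100 [-42.5  95.3 109.8]
-13 45 5 125 [-43.7  76.9 126.9]
-13 45 20 100 [-37.8 104.9 121.3]
-13 45 20 125 [-36.5  84.8 136.4]
-13 55 5 100 [-52.   98.6 108.7]
-13 55 5 125 [-51.7  83.  128.3]
-13 55 20 100 [-46.9 109.9 118.6]
-13 55 20 125 [-43.4  92.1 136.6]
167 0 5 100 [  0.  80. -72.]
167 0 5 125 [  0.  55. -72.]
167 0 20 100 [  0.  80. -57.]
167 0 20 125 [ -0.  55. -57.]
167 45 5 100 [-42.5  95.3 -70.2]
167 45 5 125 [-43.7  76.9 -53.1]
167 45 20 100 [-37.8 104.9 -58.7]
167 45 20 125 [-36.5  84.8 -43.6]
167 55 5 100 [-52.   98.6 -71.3]
167 55 5 125 [-51.7  83.  -51.7]
167 55 20 100 [-46.9 109.9 -61.4]
167 55 20 125 [-43.4  92.1 -43.4]
8 rows of [0.74, -0.824, -0.023] [0.0, 0.0, 0.716] 
20 rows of [0.469, 0.342, -0.009] [-0.0, 0.0, -1.214] OVER
```

View pics/crop0.png

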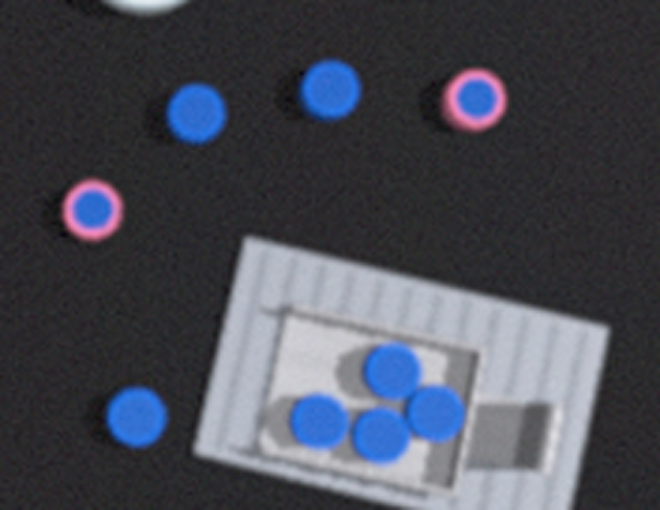

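The crop confirms the choice. The three plain blue caps are at (196,112), (330,89) and (136,416), and the pink-ringed ones at (93,210) and (475,99) stay. Moving above the tray handle now.

```bash
python3 - <<'E'
from h import *
plan([425,-296,230],Rt(167),26)
E
python3 -m jog '[[0.36,0.26,0,0,0,-0.93,1],[0.36,0.26,0,0,0,-0.93,1],[0.36,0.26,0,0,0,-0.93,1],[0.36,0.26,0,0,0,-0.93,1],[0.36,0.26,0,0,0,-0.93,1],[0.36,0.26,0,0,0,-0.93,1],[0.36,0.26,0,0,0,-0.93,1],[0.36,0.26,0,0,0,-0.93,1],[0.36,0.26,0,0,0,-0.93,1],[0.36,0.26,0,0,0,-0.93,1],[0.36,0.26,0,0,0,-0.93,1],[0.36,0.26,0,0,0,-0.93,1],[0.36,0.26,0,0,0,-0.93,1]]'
python3 -m jog '[[0.36,0.26,0,0,0,-0.93,1],[0.36,0.26,0,0,0,-0.93,1],[0.36,0.26,0,0,0,-0.93,1],[0.36,0.26,0,0,0,-0.93,1],[0.36,0.26,0,0,0,-0.93,1],[0.36,0.26,0,0,0,-0.93,1],[0.36,0.26,0,0,0,-0.93,1],[0.36,0.26,0,0,0,-0.93,1],[0.36,0.26,0,0,0,-0.93,1],[0.36,0.26,0,0,0,-0.93,1],[0.36,0.26,0,0,0,-0.93,1],[0.36,0.26,0,0,0,-0.93,1],[0.36,0.26,0,0,0,-0.93,1],[0,0,0,0,0,0,1]]'
python3 - <<'E'
from h import *
o=ctrl.get_obs(); c=cam('wrist',o); im=optics.get_image('wrist'); r=optics.masks_of('tray','wrist')
print(o['ee_pos'],np.degrees(o['qpos']),[(x['conf'],x['extent']) for x in r])
m=fill(r[0]['pixels']); print(fit(TRAY,[(c,m)],[455,-194,77.5]))
p=plan([431,-298,230],Rt(167.5),5,o)
ov=im.copy(); ov[m]=ov[m]//2+[0,90,0]
cv2.imwrite('pics/w1.png',ov[:,:,::-1])
E
```

```text
26 rows of [0.36, 0.261, -0.007] [-0.0, 0.0, -0.934] 
t: 2.0
ee_pos: [432.4, -511.3, 222.6]
orientation: [2.14, 2.3, -0.0]
ft_force: [0.2, 0.2, 0.2]
width: 87.8
grasp_force: 0.0
t: 3.4
ee_pos: [424.9, -294.5, 222.7]
orientation: [-0.368, -3.119, -0.001]
ft_force: [-0.6, 0.2, 0.4]
width: 87.6
grasp_force: 0.0
[ 424.9 -294.5  222.7] [ -36.    15.2  106.9    0.    57.9 -112.6] [(0.64, [394.1, 174.2, 181.1, 99.3])]
(array([ 454.5, -195.7,   77.4]), np.float64(0.985053581500282))
5 rows of [-0.034, -0.01, -0.037] [0.001, -0.002, -0.032]
```

View pics/w1.png

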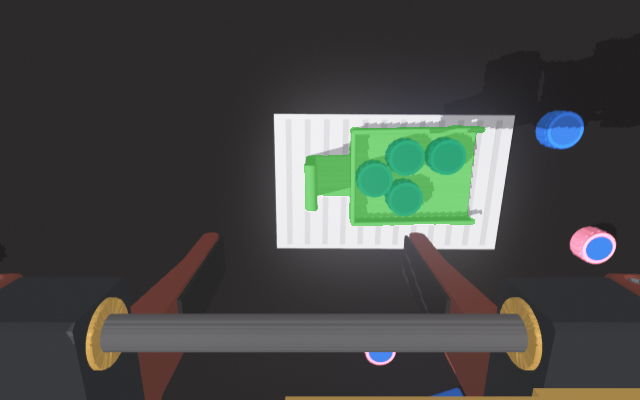

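The fit is good (0.985): tray at (454.5, -195.7), yaw 77.4. Handle plate visible at pixel (311,183). Grip point ≈ (431.2, -300.1).

```bash
python3 - <<'E'
from h import *
s=plan([431.2,-300.1,80],Rt(167.4),5)
plan([431.2,-300.1,14],Rt(167.4),3,start=s)
E

```

```text
5 rows of [-0.027, -0.013, 0.715] [-0.001, 0.002, -0.036] 
3 rows of [-0.0, 0.0, 0.55] [0.0, 0.0, 0.0]
```

```bash
python3 -m jog '[[-0.03,-0.013,0.71,0,0,-0.03,0.45],[-0.03,-0.013,0.71,0,0,-0.03,0.45],[-0.03,-0.013,0.71,0,0,-0.03,0.45],[-0.03,-0.013,0.71,0,0,-0.03,0.45],[-0.03,-0.013,0.71,0,0,-0.03,0.45],[0,0,0,0,0,0,0.45],[0,0,0,0,0,0,0.45],[0,0,0,0,0,0,0.45]]'
python3 - <<'E'
from h import *
for i in range(3): print(ctrl.get_obs()['ee_pos'])
plan([431.2,-300.1,14],Rt(167.4),3)
E
```

```text
t: 4.3
ee_pos: [432.2, -300.8, 81.9]
orientation: [0.348, 3.12, -0.002]
ft_force: [-0.5, 0.2, 0.2]
width: 39.4
grasp_force: 0.0
[ 432.2 -300.8   81.9]
[ 432.2 -300.8   81.9]
[ 432.2 -300.8   81.9]
3 rows of [0.01, 0.004, 0.566] [-0.003, 0.007, -0.006]
```

```bash
python3 -m jog '[[0.01,0,0.56,0,0,0,0.45],[0.01,0,0.56,0,0,0,0.45],[0.01,0,0.56,0,0,0,0.45],[0,0,0,0,0,0,0.45],[0,0,0,0,0,0,0],[0,0,0,0,0,0,0],[0,0,0,0,0,0,0],[0,0,0,0,0,0,0],[0,0,0,0,0,0,0],[0,0,0,0,0,0,0]]'

```

```text
t: 5.3
ee_pos: [430.5, -299.8, 14.4]
orientation: [0.346, 3.121, -0.001]
ft_force: [-0.9, 1.8, 7.8]
width: 10.1
grasp_force: 30.0
```

```bash
cat >> h.py <<'E'
def pourpose(lip,yaw,th,tcp=(-107,0,10.4)):
    Q=R.from_euler('z',yaw,degrees=True)*R.from_euler('y',th,degrees=True); Q=Q.as_matrix()
    p=np.array(lip)+Q@(np.array(tcp)-[65,0,3]); Rm=Q@R.from_euler('z',-yaw,degrees=True).as_matrix()@Rt(yaw+90); return p,Rm
E
python3 - <<'E'
from h import *
o=ctrl.get_obs()
s=plan(o['ee_pos']+[0,0,190],Rt(167.4),6)
b=np.array([577,164.5]); u=np.array([.23,.973])
l=b-30*u
p,r=pourpose([*l,195],76.7,0); s=plan(p,r,9,start=s); print(p)
for th,z in((25,150),(50,120)):
  p,r=pourpose([*l,z],76.7,th); s=plan(p,r,6,start=s); print(p)
E
```

```text
6 rows of [-0.001, -0.0, -0.792] [-0.001, 0.002, -0.001] 
9 rows of [-0.105, 0.787, 0.006] [0.0, 0.0, 0.013] 
[530.5 -32.1 202.4]
6 rows of [-0.0, 0.059, -0.126] [0.694, -0.0, -0.0] 
[535.  -13.4 229.4]
6 rows of [0.0, 0.098, -0.209] [0.694, -0.0, 0.0] 
[546.   33.2 256.5]
```

```bash
python3 -m jog '[[0,0,-0.3,0,0,0,0],[0,0,-0.6,0,0,0,0],[0,0,-0.75,0,0,0,0],[0,0,-0.75,0,0,0,0],[0,0,-0.75,0,0,0,0],[0,0,-0.75,0,0,0,0],[0,0,-0.55,0,0,0,0],[0,0,-0.3,0,0,0,0]]'
python3 -m jog '[[-0.02,0.15,0,0,0,0,0],[-0.04,0.3,0,0,0,0,0],[-0.06,0.45,0,0,0,0,0],[-0.07,0.53,0,0,0,0,0],[-0.07,0.53,0,0,0,0,0],[-0.07,0.53,0,0,0,0,0],[-0.07,0.53,0,0,0,0,0],[-0.07,0.53,0,0,0,0,0],[-0.07,0.53,0,0,0,0,0],[-0.07,0.53,0,0,0,0,0],[-0.07,0.53,0,0,0,0,0],[-0.07,0.53,0,0,0,0,0],[-0.07,0.53,0,0,0,0,0],[-0.06,0.45,0,0,0,0.1,0],[-0.04,0.3,0,0,0,0,0],[-0.02,0.15,0,0,0,0,0],[0,0,0,0,0,0,0]]'
python3 - <<'E'
from h import *
im=optics.get_image('top')[100:300,180:500]; im2=optics.get_image('scene')[130:330,220:540]
cv2.imwrite('pics/a1.png',cv2.resize(np.vstack([im,im2])[:,:,::-1],None,fx=1.5,fy=1.5))
b=np.array([577,164.5]); u=np.array([.23,.973])
l=b-30*u
s=None
for th,z in((25,150),(50,120)):
  p,r=pourpose([*l,z],76.7,th); s=plan(p,r,6,start=s); print(p)
E
```

```text
t: 6.1
ee_pos: [430.4, -299.9, 205.9]
orientation: [0.346, 3.12, -0.002]
ft_force: [-0.7, -0.4, -2.8]
width: 9.8
grasp_force: 30.0
t: 7.8
ee_pos: [528.8, -30.1, 202.7]
orientation: [-0.36, -3.119, 0.0]
ft_force: [0.1, -0.1, -3.8]
width: 9.9
grasp_force: 30.0
6 rows of [-0.008, 0.057, -0.123] [0.694, -0.001, 0.002] 
[535.  -13.4 229.4]
6 rows of [0.0, 0.098, -0.209] [0.694, -0.0, 0.0] 
[546.   33.2 256.5]
```

View pics/a1.png

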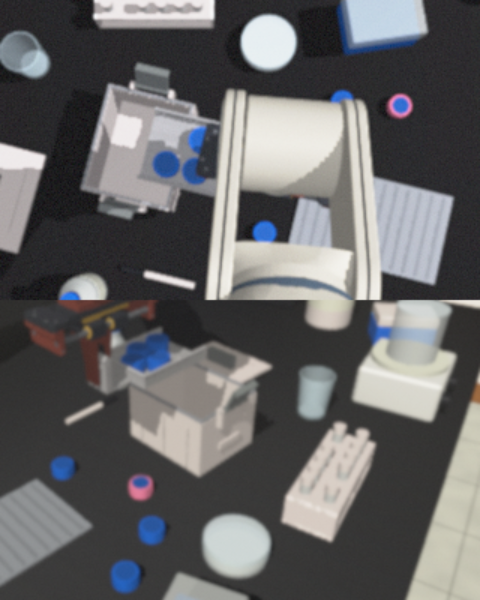

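The tray is level over the box, with its lip inside the opening and the caps still on it (pixels ~(180,160)). Tipping next.

```bash
python3 -m jog '[[0,0.06,-0.12,0.69,0,0,0],[0,0.06,-0.12,0.69,0,0,0],[-0.01,0.06,-0.12,0.69,0,0,0],[-0.01,0.06,-0.12,0.69,0,0,0],[-0.01,0.06,-0.12,0.69,0,0,0],[-0.01,0.06,-0.12,0.69,0,0,0],[0,0.1,-0.21,0.69,0,0,0],[0,0.1,-0.21,0.69,0,0,0],[0,0.1,-0.21,0.69,0,0,0],[0,0.1,-0.21,0.69,0,0,0],[0,0.1,-0.21,0.69,0,0,0],[0,0.1,-0.21,0.69,0,0,0],[0,0,0,0,0,0,0],[0,0,0,0,0,0,0],[0,0,0,0,0,0,0],[0,0,0,0,0,0,0],[0,0,0,0,0,0,0],[0,0,0,0,0,0,0],[0,0,0,0,0,0,0]]'
python3 - <<'E'
from h import *
im=optics.get_image('top')[100:300,180:500]; im2=optics.get_image('scene')[130:330,220:540]
cv2.imwrite('pics/a2.png',cv2.resize(np.vstack([im,im2])[:,:,::-1],None,fx=1.5,fy=1.5))
E
```

```text
t: 9.8
ee_pos: [546.2, 34.3, 256.4]
orientation: [-0.32, -2.748, 1.271]
ft_force: [0.2, -0.5, -2.8]
width: 10.1
grasp_force: 30.0
```

View pics/a2.png

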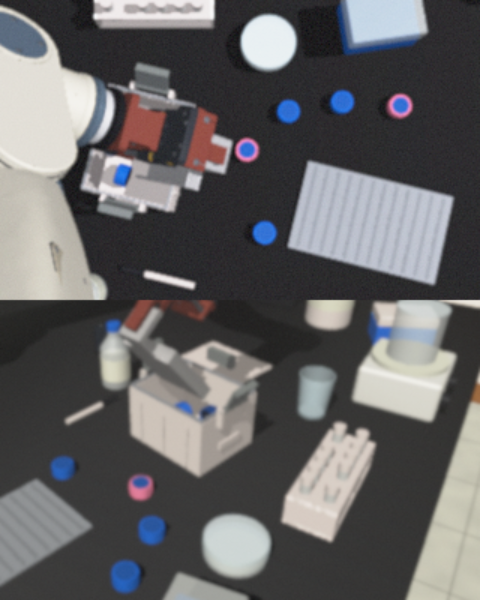

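The caps have left the tray, with blue visible inside the box at (120,175). Bringing the tray back.

```bash
python3 - <<'E'
from h import *
s=plan([530,-32,205],Rt(166.7),10)
s=plan([431,-299.5,205],Rt(167.4),9,start=s)
E
```

```text
10 rows of [0.001, -0.096, 0.198] [-0.828, 0.0, 0.0] 
9 rows of [0.101, -0.786, -0.0] [0.0, 0.0, -0.013]
```

```bash
python3 -m jog '[[0,-0.1,0.2,-0.83,0,0,0],[0,-0.1,0.2,-0.83,0,0,0],[0,-0.1,0.2,-0.83,0,0,0],[0,-0.1,0.2,-0.83,0,0,0],[0,-0.1,0.2,-0.83,0,0,0],[0,-0.1,0.2,-0.83,0,0,0],[0,-0.1,0.2,-0.83,0,0,0],[0,-0.1,0.2,-0.83,0,0,0],[0,-0.1,0.2,-0.83,0,0,0],[0,-0.1,0.2,-0.83,0,0,0],[0,0,0,0,0,0,0]]'
python3 -m jog '[[0.1,-0.78,0,0,0,-0.01,0],[0.1,-0.78,0,0,0,-0.01,0],[0.1,-0.78,0,0,0,-0.01,0],[0.1,-0.78,0,0,0,-0.01,0],[0.1,-0.78,0,0,0,-0.01,0],[0.1,-0.78,0,0,0,-0.01,0],[0.1,-0.78,0,0,0,-0.01,0],[0.1,-0.78,0,0,0,-0.01,0],[0.1,-0.78,0,0,0,-0.01,0],[0,0,0,0,0,0,0],[0,0,0,0,0,0,0]]'
python3 - <<'E'
from h import *
plan([431,-299.8,20],Rt(167.4),6)
E
```

```text
t: 11.0
ee_pos: [528.7, -35.6, 204.4]
orientation: [-0.367, -3.118, -0.004]
ft_force: [-0.4, -0.1, -3.5]
width: 10.1
grasp_force: 30.0
t: 12.1
ee_pos: [431.8, -299.0, 204.5]
orientation: [-0.349, -3.121, -0.002]
ft_force: [0.5, -0.4, -2.6]
width: 9.6
grasp_force: 30.0
6 rows of [0.002, -0.004, 0.769] [0.002, -0.002, -0.005]
```

```bash
python3 -m jog '[[0,0,0.77,0,0,0,0],[0,0,0.77,0,0,0,0],[0,0,0.77,0,0,0,0],[0,0,0.77,0,0,0,0],[0,0,0.77,0,0,0,0],[0,0,0.45,0,0,0,0],[0,0,0.25,0,0,0,0],[0,0,0.13,0,0,0,0],[0,0,0.05,0,0,0,0],[0,0,0.03,0,0,0,0],[0,0,0,0,0,0,0]]'
```

```text
t: 13.2
ee_pos: [432.4, -299.0, 14.8]
orientation: [0.348, 3.121, 0.002]
ft_force: [-0.0, -0.1, -3.1]
width: 9.9
grasp_force: 30.0
```

```bash
python3 -m jog '[[0,0,0.02,0,0,0,0],[0,0,0.02,0,0,0,0],[0,0,0,0,0,0,0],[0,0,0,0,0,0,0]]'
```

```text
t: 13.6
ee_pos: [432.4, -299.1, 14.4]
orientation: [0.348, 3.12, 0.002]
ft_force: [-3.2, 2.5, 15.4]
width: 9.9
grasp_force: 30.0
```

Tray on the mat. I'll release it, rise, and go to a view of the stray caps.

```bash
python3 -m jog '[[0,0,0,0,0,0,0.45],[0,0,0,0,0,0,0.45],[0,0,0,0,0,0,0.45],[0,0,0,0,0,0,0.45],[0,0,-0.4,0,0,0,0.45],[0,0,-0.8,0,0,0,0.45],[0,0,-1,0,0,0,0.45],[0,0,-1,0,0,0,0.45],[0,0,-1,0,0,0,0.45],[0,0,-1,0,0,0,0.65]]'
python3 - <<'E'
from h import *
plan([555,-200,230],Rt(90),14)
E
```

```text
t: 14.6
ee_pos: [431.5, -298.9, 222.0]
orientation: [0.348, 3.122, 0.004]
ft_force: [0.4, -0.3, -1.2]
width: 44.6
grasp_force: 0.0
14 rows of [-0.014, 0.305, -0.014] [0.001, -0.001, 0.92]
```

```bash
python3 -m jog '[[-0.01,0.31,-0.01,0,0,0.92,0.65],[-0.01,0.31,-0.01,0,0,0.92,0.65],[-0.01,0.31,-0.01,0,0,0.92,0.65],[-0.01,0.31,-0.01,0,0,0.92,0.65],[-0.01,0.31,-0.01,0,0,0.92,0.65],[-0.01,0.31,-0.01,0,0,0.92,0.65],[-0.01,0.31,-0.01,0,0,0.92,0.65],[-0.01,0.31,-0.01,0,0,0.92,0.65],[-0.01,0.31,-0.01,0,0,0.92,0.65],[-0.01,0.31,-0.01,0,0,0.92,0.65],[-0.01,0.31,-0.01,0,0,0.92,0.65],[-0.01,0.31,-0.01,0,0,0.92,0.65],[-0.01,0.31,-0.01,0,0,0.92,0.65],[-0.01,0.31,-0.01,0,0,0.92,0.65],[0,0,0,0,0,0,0.65],[0,0,0,0,0,0,0.65]]'
cat >> h.py <<'E'
def caps():
    o=ctrl.get_obs(); c=cam('wrist',o); im=optics.get_image('wrist'); res=[]
    for r in optics.masks_of('cap6','wrist'):
        m=r['pixels'].astype(np.uint8)
        uv=r['extent'][:2]; p=unproj(c,uv,10)
        # refine: fit cylinder silhouette
        a=np.linspace(0,2*np.pi,40)[:,None]; ring=np.hstack([18*np.cos(a),18*np.sin(a),0*a]); P=np.vstack([ring,ring+[0,0,20]])
        def cost(q):
            h=cv2.convexHull(np.float32(proj(c,P+[q[0],q[1],0]))); z=np.zeros((400,640),np.uint8); cv2.fillConvexPoly(z,np.round(h*16).astype(np.int32),1,shift=4); return -((z&m).sum()/max(1,(z|m).sum()))
        f=minimize(cost,p[:2],method='Nelder-Mead',options=dict(initial_simplex=p[:2]+np.array([[0,0],[8,0],[0,8]])))
        px=im[m>0]; h=cv2.cvtColor(px[None],cv2.COLOR_RGB2HSV)[0]; pink=((h[:,0]>140)&(h[:,1]>60)).mean()
        print(round(r['conf'],2),np.array(uv),'pos',f.x,'iou %.2f pink %.2f'%(-f.fun,pink)); res.append(f.x)
    return o,im
E
python3 - <<'E'
from h import *
o,im=caps(); print(o['ee_pos']); cv2.imwrite('pics/w2.png',im[:,:,::-1])
E
```

```text
t: 16.2
ee_pos: [555.3, -196.5, 225.9]
orientation: [-2.217, -2.223, -0.002]
ft_force: [-0.2, 0.5, 0.0]
width: 56.9
grasp_force: 0.0
0.73 [193.2  15.1] pos [442.2 -38.6] iou 0.96 pink 0.00
0.71 [417.1 143.6] pos [ 663.7 -170.5] iou 0.97 pink 0.00
0.71 [405.6 232.1] pos [ 657.7 -267.5] iou 0.90 pink 0.46
0.7 [407.8  48. ] pos [646.8 -79.2] iou 0.97 pink 0.00
[ 555.3 -196.5  225.9]
```

View pics/w2.png

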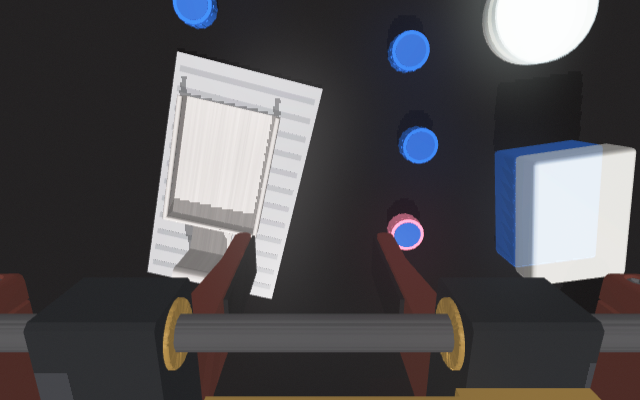

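The wrist view shows the empty tray on its mat and blue caps at (417,144), (408,48) and (193,5); the pink one at (406,232) is left. I'll take the cap at (663.7, -170.5) first.

```bash
python3 - <<'E'
from h import *
s=plan([663.7,-170.5,80],Rt(90),5)
plan([663.7,-170.5,4],Rt(90),3,start=s)
E

```

```text
5 rows of [0.129, 0.544, 0.73] [-0.001, -0.004, 0.003] 
3 rows of [0.0, 0.0, 0.633] [0.0, 0.0, 0.0]
```

```bash
python3 -m jog '[[0.13,0.545,0.73,0,0,0,0.65],[0.13,0.545,0.73,0,0,0,0.65],[0.13,0.545,0.73,0,0,0,0.65],[0.13,0.545,0.73,0,0,0,0.65],[0.13,0.545,0.73,0,0,0,0.65],[0,0,0.6,0,0,0,0.65],[0,0,0.6,0,0,0,0.65],[0,0,0.4,0,0,0,0.65],[0,0,0.25,0,0,0,0.65],[0,0,0,0,0,0,0.65],[0,0,0,0,0,0,0],[0,0,0,0,0,0,0],[0,0,0,0,0,0,0],[0,0,0,0,0,0,0],[0,0,0,0,0,0,0]]'
python3 - <<'E'
from h import *
o=ctrl.get_obs()
s=plan(o['ee_pos']+[0,0,200],Rt(90),6)
b=[577,164.5]
s=plan([*b,205],Rt(76.7),9,start=s)
s=plan([*b,85],Rt(76.7),4,start=s)
E
```

```text
t: 17.8
ee_pos: [665.7, -170.5, 7.6]
orientation: [2.221, 2.221, 0.004]
ft_force: [-0.9, 0.7, 6.0]
width: 35.4
grasp_force: 30.0
6 rows of [0.001, 0.001, -0.833] [0.003, -0.002, 0.0] 
9 rows of [0.902, -0.342, 0.007] [0.0, 0.0, 0.246] 
4 rows of [0.0, 0.0, 0.75] [0.0, 0.0, 0.0]
```

```bash
python3 -m jog '[[0,0,-0.83,0,0,0,0],[0,0,-0.83,0,0,0,0],[0,0,-0.83,0,0,0,0],[0,0,-0.83,0,0,0,0],[0,0,-0.83,0,0,0,0],[0,0,-0.83,0,0,0,0]]'
python3 -m jog '[[0.9,-0.34,0,0,0,0.25,0],[0.9,-0.34,0,0,0,0.25,0],[0.9,-0.34,0,0,0,0.25,0],[0.9,-0.34,0,0,0,0.25,0],[0.9,-0.34,0,0,0,0.25,0],[0.9,-0.34,0,0,0,0.25,0],[0.9,-0.34,0,0,0,0.25,0],[0.9,-0.34,0,0,0,0.25,0],[0.9,-0.34,0,0,0,0.25,0],[0,0,0,0,0,0,0],[0,0,0,0,0,0,0]]'
```

```text
t: 18.4
ee_pos: [664.6, -170.5, 207.1]
orientation: [-2.221, -2.221, -0.003]
ft_force: [0.4, 0.1, -0.6]
width: 34.7
grasp_force: 30.0
t: 19.5
ee_pos: [576.9, 164.3, 206.3]
orientation: [-2.464, -1.947, -0.002]
ft_force: [-0.2, -0.9, 0.1]
width: 35.5
grasp_force: 30.0
```

Now I'll drop it, rise, and look into the box with the wrist camera from above. The masks help refine the box pose.

```bash
python3 -m jog '[[0,0,0.9,0,0,0,0],[0,0,0.9,0,0,0,0],[0,0,0.8,0,0,0,0],[0,0,0,0,0,0,0],[0,0,0,0,0,0,0.6],[0,0,0,0,0,0,0.6],[0,0,0,0,0,0,0.6],[0,0,-0.9,0,0,0,0.6],[0,0,-0.9,0,0,0,0.6],[0,0,-0.8,0,0,0,0.65]]'
python3 - <<'E'
from h import *
# look again at caps via top view: blue blobs on bench
c=cam('top'); im=optics.get_image('top')
for r in optics.masks_of('cap6','top'): print(round(r['conf'],2),r['extent'],unproj(c,r['extent'][:2],12)[:2])
s=plan([646.8,-150,220],Rt(90),9)
E
```

```text
t: 20.5
ee_pos: [577.8, 163.8, 209.3]
orientation: [-2.467, -1.945, -0.006]
ft_force: [1.7, -0.4, -0.9]
width: 56.0
grasp_force: 0.0
0.71 [292.0, 203.7, 15.7, 17.8] [570.5 124.5]
0.63 [342.9, 201.5, 18.5, 16.0] [577.   -5.3]
0.6 [370.7, 174.4, 16.0, 15.5] [647.3 -76.1]
0.56 [442.4, 171.3, 16.9, 13.3] [ 656.2 -258.6]
0.44 [354.9, 253.8, 16.2, 11.2] [445. -36.]
9 rows of [-0.844, 0.297, -0.022] [0.011, -0.006, -0.25]
```

```bash
python3 -m jog '[[-0.84,0.3,0,0,0,-0.25,0.65],[-0.84,0.3,0,0,0,-0.25,0.65],[-0.84,0.3,0,0,0,-0.25,0.65],[-0.84,0.3,0,0,0,-0.25,0.65],[-0.84,0.3,0,0,0,-0.25,0.65],[-0.84,0.3,0,0,0,-0.25,0.65],[-0.84,0.3,0,0,0,-0.25,0.65],[-0.84,0.3,0.2,0,0,-0.25,0.65],[-0.84,0.3,0.4,0,0,-0.25,0.65],[0,0,0,0,0,0,0.65],[0,0,0,0,0,0,0.65]]'
python3 - <<'E'
from h import *
o,im=caps(); print(o['ee_pos'])
s=plan([646.5,-79.3,75],Rt(90),4)
E
```

```text
t: 21.7
ee_pos: [644.2, -149.9, 181.3]
orientation: [-2.222, -2.218, -0.002]
ft_force: [0.3, -0.6, -0.2]
width: 57.3
grasp_force: 0.0
0.67 [238.4  19.9] pos [580.1  -8.9] iou 0.97 pink 0.40
0.63 [79.9 51.5] pos [441.8 -39.1] iou 0.96 pink 0.00
0.6 [318.1 100. ] pos [646.9 -79.8] iou 0.97 pink 0.00
0.57 [328.  288.5] pos [ 657.3 -267.4] iou 0.92 pink 0.35
[ 644.2 -149.9  181.3]
4 rows of [0.432, 0.012, 0.67] [0.002, -0.005, 0.001]
```

```bash
python3 -m jog '[[0.43,0.015,0.67,0,0,0,0.65],[0.43,0.015,0.67,0,0,0,0.65],[0.43,0.015,0.67,0,0,0,0.65],[0.43,0.015,0.67,0,0,0,0.65],[0,0,0.6,0,0,0,0.65],[0,0,0.6,0,0,0,0.65],[0,0,0.35,0,0,0,0.65],[0,0,0.2,0,0,0,0.65],[0,0,0,0,0,0,0],[0,0,0,0,0,0,0],[0,0,0,0,0,0,0],[0,0,0,0,0,0,0],[0,0,0,0,0,0,0]]'
python3 - <<'E'
from h import *
o=ctrl.get_obs()
s=plan(o['ee_pos']+[0,0,200],Rt(90),6)
s=plan([577,164.5,205],Rt(76.7),7,start=s)
E
```

```text
t: 23.1
ee_pos: [648.0, -80.5, 5.8]
orientation: [2.221, 2.221, 0.005]
ft_force: [-0.8, 0.5, 5.9]
width: 35.0
grasp_force: 30.0
6 rows of [0.001, 0.001, -0.833] [0.004, -0.003, -0.0] 
7 rows of [0.847, -0.34, 0.003] [0.0, 0.0, 0.317]
```

```bash
python3 -m jog '[[0,0,-0.83,0,0,0,0],[0,0,-0.83,0,0,0,0],[0,0,-0.83,0,0,0,0],[0,0,-0.83,0,0,0,0],[0,0,-0.83,0,0,0,0],[0,0,-0.83,0,0,0,0],[0.85,-0.34,0,0,0,0.32,0],[0.85,-0.34,0,0,0,0.32,0],[0.85,-0.34,0,0,0,0.32,0],[0.85,-0.34,0,0,0,0.32,0],[0.85,-0.34,0,0,0,0.32,0],[0.85,-0.34,0,0,0,0.32,0],[0.85,-0.34,0,0,0,0.32,0],[0,0,0,0,0,0,0],[0,0,0,0,0,0,0]]'

```

```text
t: 24.6
ee_pos: [576.1, 165.4, 204.3]
orientation: [-2.463, -1.948, -0.002]
ft_force: [-0.1, -0.2, -0.4]
width: 34.8
grasp_force: 30.0
```

```bash
python3 -m jog '[[0,0,0.9,0,0,0,0],[0,0,0.9,0,0,0,0],[0,0,0.8,0,0,0,0],[0,0,0,0,0,0,0],[0,0,0,0,0,0,0.6],[0,0,0,0,0,0,0.6],[0,0,0,0,0,0,0.6],[0,0,-0.9,0,0,0,0.6],[0,0,-0.9,0,0,0,0.6],[0,0,-0.8,0,0,0,0.65]]'
python3 - <<'E'
from h import *
s=plan([442,-105,195],Rt(90),9)
E
```

```text
t: 25.6
ee_pos: [577.0, 165.2, 207.3]
orientation: [-2.466, -1.946, -0.006]
ft_force: [0.2, 0.5, -0.7]
width: 55.8
grasp_force: 0.0
9 rows of [-0.795, -0.275, 0.032] [0.003, -0.003, -0.249]
```

```bash
python3 -m jog '[[-0.8,-0.27,0,0,0,-0.25,0.65],[-0.8,-0.27,0,0,0,-0.25,0.65],[-0.8,-0.27,0,0,0,-0.25,0.65],[-0.8,-0.27,0,0,0,-0.25,0.65],[-0.8,-0.27,0,0,0,-0.25,0.65],[-0.8,-0.27,0,0,0,-0.25,0.65],[-0.8,-0.27,0.1,0,0,-0.25,0.65],[-0.8,-0.27,0.1,0,0,-0.25,0.65],[-0.8,-0.27,0.1,0,0,-0.25,0.65],[0,0,0,0,0,0,0.65],[0,0,0,0,0,0,0.65]]'
python3 - <<'E'
from h import *
o,im=caps(); print(o['ee_pos'])
s=plan([442,-39,75],Rt(90),4)
E
```

```text
t: 26.7
ee_pos: [443.4, -107.9, 192.7]
orientation: [2.222, 2.22, 0.005]
ft_force: [-0.6, 0.2, 0.0]
width: 57.2
grasp_force: 0.0
0.95 [466.2  68.3] pos [580.4  -9.2] iou 0.95 pink 0.36
0.73 [310.4 100.6] pos [441.8 -39.1] iou 0.97 pink 0.00
[ 443.4 -107.9  192.7]
4 rows of [0.424, -0.012, 0.735] [0.005, -0.004, 0.003]
```

```bash
python3 -m jog '[[0.425,-0.012,0.73,0,0,0,0.65],[0.425,-0.012,0.73,0,0,0,0.65],[0.425,-0.012,0.73,0,0,0,0.65],[0.425,-0.012,0.73,0,0,0,0.65],[0,0,0.6,0,0,0,0.65],[0,0,0.6,0,0,0,0.65],[0,0,0.35,0,0,0,0.65],[0,0,0.2,0,0,0,0.65],[0,0,0,0,0,0,0],[0,0,0,0,0,0,0],[0,0,0,0,0,0,0],[0,0,0,0,0,0,0],[0,0,0,0,0,0,0]]'
python3 - <<'E'
from h import *
o=ctrl.get_obs()
s=plan(o['ee_pos']+[0,0,200],Rt(90),6)
s=plan([577,164.5,205],Rt(76.7),8,start=s)
E
```

```text
t: 28.1
ee_pos: [441.8, -38.9, 5.7]
orientation: [2.22, 2.222, 0.005]
ft_force: [0.3, 1.4, 6.8]
width: 34.9
grasp_force: 30.0
6 rows of [0.001, 0.001, -0.833] [0.003, -0.003, 0.001] 
8 rows of [0.677, 0.357, 0.002] [0.0, 0.0, 0.277]
```

```bash
python3 -m jog '[[0,0,-0.83,0,0,0,0],[0,0,-0.83,0,0,0,0],[0,0,-0.83,0,0,0,0],[0,0,-0.83,0,0,0,0],[0,0,-0.83,0,0,0,0],[0,0,-0.83,0,0,0,0],[0.68,0.36,0,0,0,0.28,0],[0.68,0.36,0,0,0,0.28,0],[0.68,0.36,0,0,0,0.28,0],[0.68,0.36,0,0,0,0.28,0],[0.68,0.36,0,0,0,0.28,0],[0.68,0.36,0,0,0,0.28,0],[0.68,0.36,0,0,0,0.28,0],[0.68,0.36,0,0,0,0.28,0],[0,0,0,0,0,0,0],[0,0,0,0,0,0,0]]'
python3 -m jog '[[0,0,0.9,0,0,0,0],[0,0,0.9,0,0,0,0],[0,0,0.8,0,0,0,0],[0,0,0,0,0,0,0],[0,0,0,0,0,0,0.6],[0,0,0,0,0,0,0.6],[0,0,0,0,0,0,0.6],[0,0,-0.9,0,0,0,0.6],[0,0,-0.9,0,0,0,0.6],[0,0,-0.8,0,0,0,0.6],[-0.5,0,-0.6,0,0,0,0.6],[-0.5,0,-0.6,0,0,0,0.6],[-0.5,0,-0.6,0,0,0,0.6],[-0.5,0,-0.6,0,0,0,0.6],[0,0,0,0,0,0,0.6]]'
python3 - <<'E'
from h import *
o=ctrl.get_obs(); c=cam('wrist',o); im=optics.get_image('wrist'); print(o['ee_pos'])
cv2.imwrite('pics/w3.png',im[:,:,::-1])
r=optics.masks_of('box','wrist'); print([(x['conf'],x['extent']) for x in r])
m=fill(r[0]['pixels']); print(fit(BOX,[(c,m)],[577,164.5,-13.3]))
# overlay predicted rim corners
for p in([577,164.5,-13.3],):
    rr,t=pose(p); print(proj(c,bx(-85,85,-70,70,105,105)[::2]@rr.T+t))
E
```

```text
t: 29.7
ee_pos: [576.9, 165.0, 204.3]
orientation: [-2.463, -1.948, -0.001]
ft_force: [0.3, 0.8, -0.7]
width: 35.2
grasp_force: 30.0
t: 31.2
ee_pos: [560.4, 85.6, 305.5]
orientation: [2.464, 1.943, 0.013]
ft_force: [1.0, 0.5, 0.9]
width: 52.4
grasp_force: 0.0
[560.4  85.6 305.5]
[(0.98, [311.1, 88.3, 274.4, 149.4]), (0.67, [287.4, 375.1, 67.5, 39.9])]
(array([574.9, 162.1, -13.4]), np.float64(0.8036883522556617))
[[226.9 161.5]
 [216.6  10. ]
 [393.2 160.7]
 [401.9   9.8]]
```

View pics/w3.png

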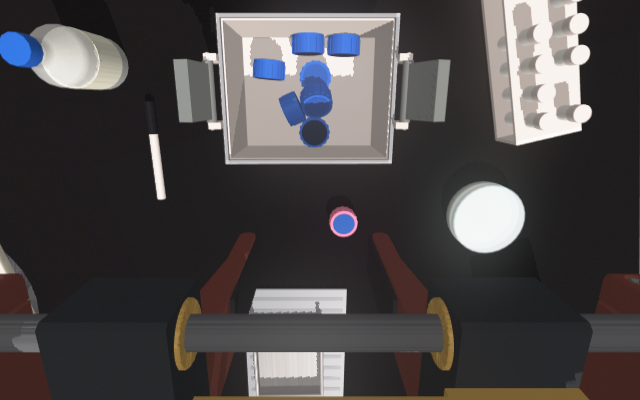

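The box view shows 7 caps inside (4 tray + 3 stray), at pixels (308,43), (344,44), (269,68), (315,75), (317,98), (291,108) and (314,132). The clips are open at (195,90) and (428,90). The rim corners are at (226,163), (217,14), (393,161) and (401,13). Lid next.

```bash
python3 - <<'E'
from h import *
c=cam('wrist'); uv=np.array([[226,163],[217,14],[393,161.5],[401,13.5]])
P=np.array([unproj(c,u,105)[:2] for u in uv]); print(P, P.mean(0), np.linalg.norm(P[0]-P[1]),np.linalg.norm(P[2]-P[3]),np.linalg.norm(P[2]-P[0]),np.linalg.norm(P[1]-P[3]))
d=P[2]-P[0]; e=P[3]-P[1]; print(np.degrees(np.arctan2(d[1],d[0])),np.degrees(np.arctan2(e[1],e[0])))
plan([580,406,305],Rt(166.4),18)
E
```

```text
[[475.3 116.3]
 [507.9 249.4]
 [640.2  78.5]
 [670.9 211. ]] [573.6 163.8] 137.00622127349288 136.08699253782143 169.10223996876056 167.44706712136644
-12.931014445738901 -13.240810439656718
18 rows of [0.415, 0.267, -0.003] [0.002, -0.0, -0.832]
```

```bash
python3 -m jog '[[0.41,0.27,0,0,0,-0.83,1],[0.41,0.27,0,0,0,-0.83,1],[0.41,0.27,0,0,0,-0.83,1],[0.41,0.27,0,0,0,-0.83,1],[0.41,0.27,0,0,0,-0.83,1],[0.41,0.27,0,0,0,-0.83,1],[0.41,0.27,0,0,0,-0.83,1],[0.41,0.27,0,0,0,-0.83,1],[0.41,0.27,0,0,0,-0.83,1],[0.41,0.27,0,0,0,-0.83,1],[0.41,0.27,0,0,0,-0.83,1],[0.41,0.27,0,0,0,-0.83,1],[0.41,0.27,0,0,0,-0.83,1],[0.41,0.27,0,0,0,-0.83,1],[0.41,0.27,0,0,0,-0.83,1],[0.41,0.27,0,0,0,-0.83,1],[0.41,0.27,0,0,0,-0.83,1],[0.41,0.27,0,0,0,-0.83,1],[0,0,0,0,0,0,0.6],[0,0,0,0,0,0,0.6]]'
python3 - <<'E'
from h import *
o=ctrl.get_obs(); c=cam('wrist',o); im=optics.get_image('wrist'); print(o['ee_pos'],np.degrees(o['qpos']))
cv2.imwrite('pics/w4.png',im[:,:,::-1])
r=optics.masks_of('lid','wrist'); print([(x['conf'],x['extent']) for x in r])
L2=LID+[bx(-30,30,-8,8,17,45)]
f=fit(LID,[(c,fill(r[0]['pixels']))],[503,425,-13.6]); print(f)
print(fit(L2,[(c,fill(r[0]['pixels']))],[503,425,-13.6]))
rr,t=pose(f[0]); print(proj(c,(rr@[0,0,45]+t)[None]))
r=optics.masks_of('box','wrist'); print([(x['conf'],x['extent']) for x in r])
if r: print(fit(BOX,[(c,fill(r[0]['pixels']))],[575,163.5,-13.3]))
E
```

```text
t: 33.3
ee_pos: [582.7, 405.1, 300.0]
orientation: [-0.376, -3.118, -0.001]
ft_force: [-0.3, -0.3, 1.0]
width: 75.5
grasp_force: 0.0
[582.7 405.1 300. ] [ 33.8  27.7  77.4   0.1  74.9 -42.4]
[(0.73, [312.0, 85.4, 120.7, 151.6])]
(array([503.3, 423.1, -13.8]), np.float64(0.9897427274255928))
(array([503.3, 423.1, -13.8]), np.float64(0.9897427274255928))
[[312.8  90.3]]
[(0.57, [98.6, 204.4, 191.5, 176.9])]
(array([556.2, 166.7, -13.7]), np.float64(0.9028208793891))
```

View pics/w4.png

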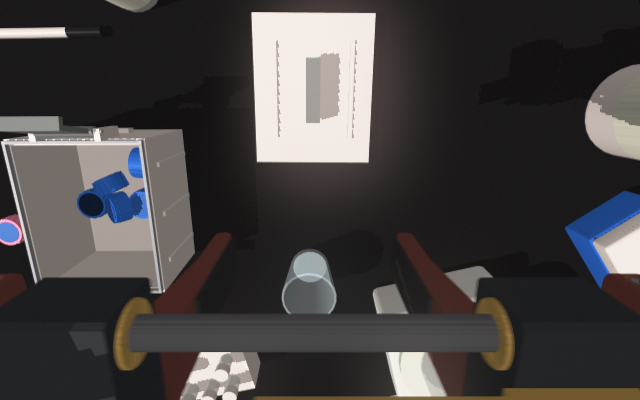

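The lid is unmoved (IoU 0.99), with its grip ridge at (313,90). Descending onto the grip.

```bash
python3 - <<'E'
from h import *
s=plan([503.3,423.1,100],Rt(166.2),6)
plan([503.3,423.1,20],Rt(166.2),4,start=s)
E
```

```text
6 rows of [0.344, -0.004, 0.836] [0.002, -0.0, -0.001] 
4 rows of [-0.0, 0.0, 0.5] [0.0, 0.0, 0.0]
```

```bash
python3 -m jog '[[0.345,-0.004,0.83,0,0,0,0.55],[0.345,-0.004,0.83,0,0,0,0.55],[0.345,-0.004,0.83,0,0,0,0.55],[0.345,-0.004,0.83,0,0,0,0.55],[0.345,-0.004,0.83,0,0,0,0.55],[0.345,-0.004,0.83,0,0,0,0.55],[0,0,0,0,0,0,0.55]]'
python3 - <<'E'
from h import *
plan([503.3,423.1,20.5],Rt(166.2),4)
E
```

```text
t: 34.15
ee_pos: [499.3, 421.2, 97.3]
orientation: [-0.376, -3.113, 0.007]
ft_force: [-0.7, 0.5, 0.3]
width: 48.0
grasp_force: 0.0
4 rows of [-0.023, 0.019, 0.48] [-0.013, -0.014, 0.001]
```

```bash
python3 -m jog '[[0,0,0,0,0,0,0.55],[0,0,0,0,0,0,0.55]]'
python3 - <<'E'
from h import *
plan([503.3,423.1,20.5],Rt(166.2),4)
E
```

```text
t: 34.35
ee_pos: [504.9, 424.4, 104.1]
orientation: [0.377, 3.116, 0.007]
ft_force: [-0.3, -0.0, 0.1]
width: 47.9
grasp_force: 0.0
4 rows of [0.008, -0.012, 0.522] [0.012, 0.005, 0.0]
```

```bash
python3 -m jog '[[0.005,-0.01,0.6,0,0,0,0.5],[0.005,-0.01,0.6,0,0,0,0.5],[0,0,0.45,0,0,0,0.5],[0,0,0.3,0,0,0,0.5],[0,0,0.1,0,0,0,0.5],[0,0,0,0,0,0,0.5],[0,0,0,0,0,0,0],[0,0,0,0,0,0,0],[0,0,0,0,0,0,0],[0,0,0,0,0,0,0]]'

```

```text
t: 35.35
ee_pos: [502.5, 423.6, 20.5]
orientation: [0.376, 3.118, 0.004]
ft_force: [-1.3, 0.9, 1.3]
width: 15.7
grasp_force: 30.0
```

```bash
python3 -m jog '[[0,0,-0.4,0,0,0,0],[0,0,-0.8,0,0,0,0],[0,0,-0.9,0,0,0,0],[0,0,-0.9,0,0,0,0],[0,0,-0.9,0,0,0,0],[0,0,-0.7,0,0,0,0],[0,0,-0.3,0,0,0,0],[0,0,0,0,0,0,0]]'
python3 - <<'E'
from h import *
plan([575.2,163.7,215],Rt(166.8),9)
E
```

```text
t: 36.15
ee_pos: [502.8, 423.4, 218.3]
orientation: [0.375, 3.116, 0.007]
ft_force: [0.1, -0.8, -2.8]
width: 15.9
grasp_force: 30.0
9 rows of [-0.364, -0.654, 0.008] [0.005, 0.002, -0.01]
```

```bash
python3 -m jog '[[-0.36,-0.65,0,0,0,-0.01,0],[-0.36,-0.65,0,0,0,-0.01,0],[-0.36,-0.65,0,0,0,-0.01,0],[-0.36,-0.65,0,0,0,-0.01,0],[-0.36,-0.65,0,0,0,-0.01,0],[-0.36,-0.65,0,0,0,-0.01,0],[-0.36,-0.65,0,0,0,-0.01,0],[-0.36,-0.65,0,0,0,-0.01,0],[-0.36,-0.65,0,0,0,-0.01,0],[0,0,0,0,0,0,0],[0,0,0,0,0,0,0],[0,0,0,0,0,0,0]]'
python3 - <<'E'
from h import *
s=plan([575.2,163.7,150],Rt(166.8),4)
plan([575.2,163.7,120],Rt(166.8),4,start=s)
o=ctrl.get_obs();c=cam('wrist',o)
im=optics.get_image('wrist'); im2=optics.get_image('scene')
cv2.imwrite('pics/w5.png',np.vstack([im[:250],cv2.resize(im2[120:280,240:496],(640,400))[:340]])[:,:,::-1])
E
```

```text
t: 37.35
ee_pos: [572.8, 165.6, 214.4]
orientation: [-0.36, -3.119, -0.003]
ft_force: [0.5, -0.6, -1.6]
width: 15.9
grasp_force: 30.0
4 rows of [-0.018, -0.008, 0.402] [0.004, -0.004, 0.001] 
4 rows of [-0.0, 0.0, 0.188] [0.0, 0.0, 0.0]
```

View pics/w5.png

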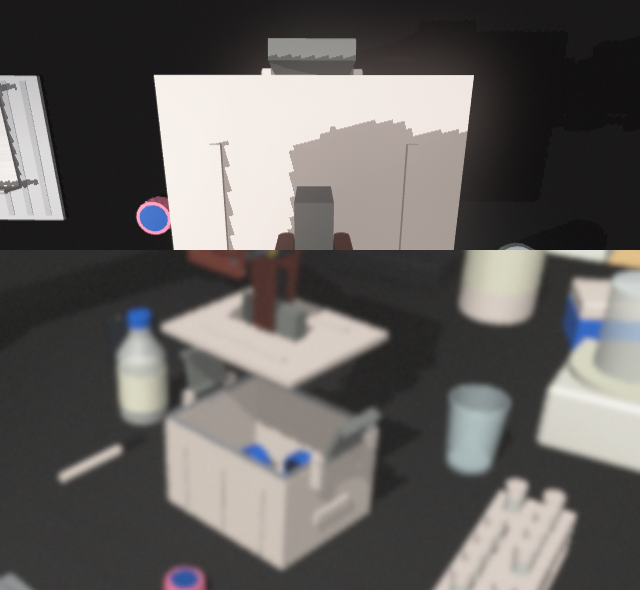

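Lid is level above the box. The near clip is centred at column 312 against the lid's 314, so they are laterally aligned. Lowering.

```bash
python3 -m jog '[[-0.01,0,0.3,0,0,0,0],[-0.02,-0.01,0.5,0,0,0,0],[-0.01,-0.01,0.5,0,0,0,0],[0,0,0.4,0,0,0,0],[0,0,0.25,0,0,0,0],[0,0,0.15,0,0,0,0],[0,0,0.1,0,0,0,0],[0,0,0.05,0,0,0,0],[0,0,0,0,0,0,0]]'
```

```text
t: 38.35
ee_pos: [575.2, 164.2, 125.7]
orientation: [0.361, 3.12, 0.004]
ft_force: [0.1, 0.1, -0.9]
width: 15.9
grasp_force: 30.0
```

```bash
python3 -m jog '[[0,0,0.05,0,0,0,0],[0,0,0.04,0,0,0,0],[0,0,0,0,0,0,0]]'
```

```text
t: 38.65
ee_pos: [574.9, 164.1, 121.9]
orientation: [0.361, 3.121, 0.003]
ft_force: [-0.7, -0.1, -2.5]
width: 15.8
grasp_force: 30.0
```

```bash
python3 -m jog '[[0,0,0.03,0,0,0,0],[0,0,0.03,0,0,0,0],[0,0,0,0,0,0,0]]'
```

```text
t: 38.95
ee_pos: [575.0, 164.1, 119.5]
orientation: [0.361, 3.12, 0.003]
ft_force: [0.1, -0.6, -2.1]
width: 15.7
grasp_force: 30.0
```

```bash
python3 -m jog '[[0,0,0.02,0,0,0,0],[0,0,0.02,0,0,0,0],[0,0,0,0,0,0,0]]'
```

```text
t: 39.25
ee_pos: [575.1, 164.2, 118.2]
orientation: [0.361, 3.12, 0.003]
ft_force: [-1.2, -0.3, 5.0]
width: 15.8
grasp_force: 30.0
```

```bash
python3 -m jog '[[0,0,0,0,0,0,0.5],[0,0,0,0,0,0,0.5],[0,0,0,0,0,0,0.5],[0,0,0,0,0,0,0.5],[0,0,-0.4,0,0,0,0.5],[0,0,-0.6,0,0,0,0.5],[0,0,-0.2,0,0,0,0],[0,0,0,0,0,0,0],[0,0,0,0,0,0,0],[0,0,0,0,0,0,0]]'
```

```text
t: 40.25
ee_pos: [574.3, 163.9, 164.8]
orientation: [-0.361, -3.119, -0.002]
ft_force: [0.1, 0.2, -0.3]
width: 15.5
grasp_force: 0.0
```

```bash
python3 -m jog '[[0,0,0.2,0,0,0,0],[0,0,0.2,0,0,0,0],[0,0,0.06,0,0,0,0],[0,0,0,0,0,0,0]]'
```

```text
t: 40.65
ee_pos: [574.3, 163.9, 146.3]
orientation: [-0.361, -3.119, -0.002]
ft_force: [-0.3, 0.3, -0.3]
width: 0.6
grasp_force: 0.0
```

```bash
python3 -m jog '[[0,0,0.03,0,0,0,0],[0,0,0.03,0,0,0,0],[0,0,0,0,0,0,0]]'
```

```text
t: 40.95
ee_pos: [575.0, 164.1, 145.1]
orientation: [0.361, 3.12, 0.003]
ft_force: [-0.2, 0.5, 0.1]
width: 0.7
grasp_force: 0.0
```

```bash
python3 -m jog '[[0,0,0.03,0,0,0,0],[0,0,0,0,0,0,0]]'; python3 -m jog '[[0,0,0.03,0,0,0,0],[0,0,0,0,0,0,0]]'
```

```text
t: 41.15
ee_pos: [574.9, 164.1, 143.9]
orientation: [0.361, 3.12, 0.003]
ft_force: [0.2, 0.1, -0.1]
width: 0.5
grasp_force: 0.0
t: 41.35
ee_pos: [575.1, 164.1, 142.8]
orientation: [0.361, 3.12, 0.003]
ft_force: [-0.6, -0.2, 1.0]
width: 0.6
grasp_force: 0.7
```

```bash
python3 -m jog '[[0,0,0.03,0,0,0,0],[0,0,0,0,0,0,0]]'; python3 -m jog '[[0,0,0.03,0,0,0,0],[0,0,0,0,0,0,0]]'; python3 -m jog '[[0,0,0.03,0,0,0,0],[0,0,0,0,0,0,0]]'
```

```text
t: 41.55
ee_pos: [575.1, 164.1, 141.7]
orientation: [0.361, 3.12, 0.003]
ft_force: [-0.5, -0.6, 3.1]
width: 0.3
grasp_force: 1.9
t: 41.75
ee_pos: [575.1, 164.1, 140.3]
orientation: [0.361, 3.12, 0.004]
ft_force: [-0.5, -0.6, 4.1]
width: 0.5
grasp_force: 2.0
t: 41.95
ee_pos: [575.1, 164.1, 139.7]
orientation: [0.361, 3.12, 0.004]
ft_force: [-2.6, -0.4, 10.8]
width: 0.5
grasp_force: 5.0
```

```bash
python3 -m jog '[[0,0,0.02,0,0,0,0],[0,0,0,0,0,0,0],[0,0,0,0,0,0,0]]'
```

```text
t: 42.25
ee_pos: [575.2, 164.2, 139.7]
orientation: [0.361, 3.12, 0.004]
ft_force: [-4.1, -1.8, 16.0]
width: 0.7
grasp_force: 7.9
```

```bash
python3 -m jog '[[0,0,0.02,0,0,0,0],[0,0,0,0,0,0,0],[0,0,0,0,0,0,0]]'
python3 -m jog '[[0,0,-0.1,0,0,0,0],[0,0,-0.4,0,0,0,0],[0,0,-0.8,0,0,0,0],[0,0,-1,0,0,0,0],[0,0,-1,0,0,0,0],[-0.8,0,-1,0,0,0,0],[-0.8,0,0,0,0,0,0],[-0.8,0,0,0,0,0,0],[0,0,0,0,0,0,0],[0,0,0,0,0,0,0]]'
python3 - <<'E'
from h import *
o=ctrl.get_obs();c=cam('wrist',o); im=optics.get_image('wrist'); print(o['ee_pos'])
cv2.imwrite('pics/w6.png',im[:,:,::-1])
im2=optics.get_image('scene'); cv2.imwrite('pics/s6.png',cv2.resize(im2[120:280,240:496],(768,480),interpolation=cv2.INTER_CUBIC)[:,:,::-1])
p=[575.2,163.8,-13.2]; rr,t=pose(p); u=rr[:,0]
for sg in(-1,1):
  for a in(1.57,1.8,2.1):
    print(sg,a,proj(c,(np.array([[sg*(93+44*-np.cos(a)),y,115+44*np.sin(a)] for y in(-25,25)])@rr.T+t)).ravel())
E
```

```text
t: 42.55
ee_pos: [575.3, 164.2, 139.6]
orientation: [0.361, 3.12, 0.004]
ft_force: [-6.6, -2.1, 20.9]
width: 0.6
grasp_force: 10.9
t: 43.55
ee_pos: [667.2, 141.7, 307.0]
orientation: [-0.362, -3.119, -0.002]
ft_force: [-0.0, -0.0, -0.4]
width: 0.3
grasp_force: 0.0
[667.2 141.7 307. ]
-1 1.57 [281.7 -59.8 348.5 -59.8]
-1 1.8 [281.5 -74.8 348.7 -74.8]
-1 2.1 [281.6 -90.9 348.5 -90.9]
1 1.57 [286.8 182.3 343.  182.2]
1 1.8 [287.1 192.8 342.7 192.8]
1 2.1 [287.7 204.3 342.  204.2]
```

View pics/w6.png

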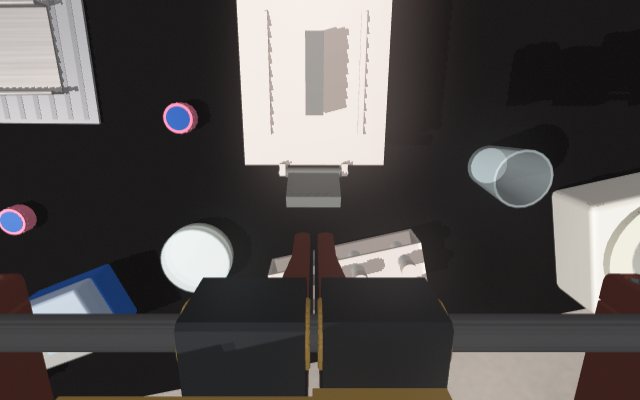

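View pics/s6.png

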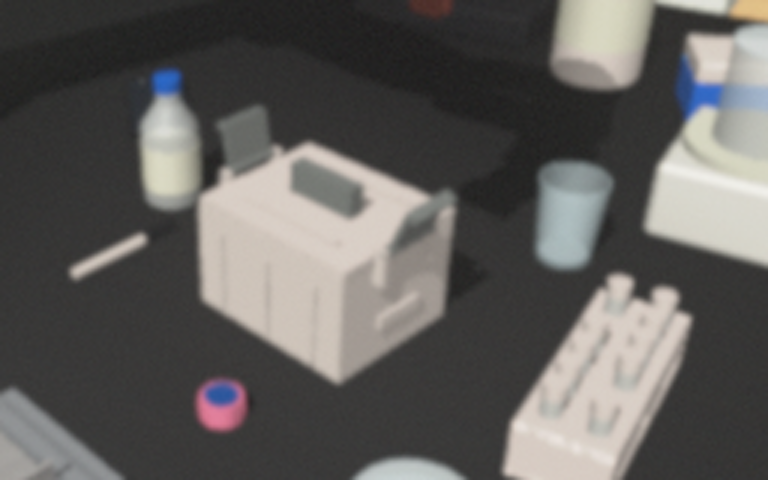

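The lid is home: it stopped at ridge height 139.6 under 21 N. The far clip is open at (314,185), at about 2.0 rad. Folding the far clip next.

```bash
cat >> h.py <<'E'
def bw(x,y,z,p=(575.2,163.8,-13.2)):
    rr,t=pose(p); return rr@[x,y,z]+t
def inbox(p=(575.2,163.8,-13.2)):
    rr,t=pose(p); return rr.T@(ctrl.get_obs()['ee_pos']-t)
E
python3 - <<'E'
from h import *
r=Rt(166.8)
s=plan(bw(140,0,300),r,2)
s=plan(bw(140,0,138),r,5,start=s)
s=plan(bw(82,0,138),r,6,start=s)
s=plan(bw(70,0,121),r,3,start=s)
E
```

```text
2 rows of [-0.577, 0.003, 0.094] [0.007, -0.009, 0.001] 
5 rows of [-0.0, 0.0, 0.81] [0.0, 0.0, 0.0] 
6 rows of [0.242, -0.0, -0.0] [0.0, 0.0, 0.0] 
3 rows of [0.1, 0.0, 0.142] [0.0, 0.0, 0.0]
```

```bash
python3 -m jog '[[-0.58,0,0.09,0,0,0,0],[-0.58,0,0.09,0,0,0,0],[0,0,0.81,0,0,0,0],[0,0,0.81,0,0,0,0],[0,0,0.81,0,0,0,0],[0,0,0.81,0,0,0,0],[0,0,0.81,0,0,0,0],[0,0,0,0,0,0,0],[0,0,0,0,0,0,0]]'
python3 - <<'E'
from h import *
print(inbox())
E
python3 -m jog '[[0.2,0,0,0,0,0,0],[0.25,0,0,0,0,0,0],[0.25,0,0,0,0,0,0],[0.25,0,0,0,0,0,0],[0.25,0,0,0,0,0,0],[0.25,0,0,0,0,0,0],[0,0,0,0,0,0,0]]'
```

```text
t: 44.55
ee_pos: [712.2, 132.1, 139.6]
orientation: [-0.36, -3.12, -0.003]
ft_force: [-0.4, -0.5, 1.1]
width: 0.5
grasp_force: 0.0
[140.6   0.5 139.6]
t: 45.25
ee_pos: [654.3, 145.3, 138.9]
orientation: [-0.36, -3.119, -0.002]
ft_force: [-0.0, 0.2, 0.3]
width: 0.6
grasp_force: 0.0
```

```bash
python3 -m jog '[[0.1,0,0.15,0,0,0,0],[0.1,0,0.15,0,0,0,0],[0.1,0,0.13,0,0,0,0],[0,0,0,0,0,0,0]]'
python3 - <<'E'
from h import *
print(inbox())
E
python3 -m jog '[[0,0,0.04,0,0,0,0],[0,0,0,0,0,0,0]]'
```

```text
t: 45.65
ee_pos: [643.4, 147.7, 120.6]
orientation: [-0.361, -3.118, -0.002]
ft_force: [0.3, -0.2, -0.4]
width: 0.4
grasp_force: 0.0
[ 70.1  -0.1 120.6]
t: 45.85
ee_pos: [644.3, 147.7, 120.0]
orientation: [-0.361, -3.12, -0.003]
ft_force: [0.4, 0.2, 0.3]
width: 0.8
grasp_force: 0.0
```

```bash
python3 -m jog '[[0,0,0.03,0,0,0,0],[0,0,0,0,0,0,0]]';python3 -m jog '[[0,0,0.03,0,0,0,0],[0,0,0,0,0,0,0]]';python3 -m jog '[[0,0,0.03,0,0,0,0],[0,0,0,0,0,0,0]]'
```

```text
t: 46.05
ee_pos: [644.7, 147.8, 119.2]
orientation: [0.361, 3.121, 0.003]
ft_force: [-0.4, 0.3, 0.5]
width: 0.5
grasp_force: 0.1
t: 46.25
ee_pos: [644.7, 147.8, 118.1]
orientation: [0.361, 3.12, 0.003]
ft_force: [0.7, -0.8, 1.0]
width: 0.4
grasp_force: 0.2
t: 46.45
ee_pos: [644.8, 147.8, 117.8]
orientation: [0.361, 3.12, 0.003]
ft_force: [-2.8, -0.0, 7.3]
width: 0.3
grasp_force: 3.9
```

Closed, with solid contact at 117.8. Now the near clip.

```bash
python3 -m jog '[[0,0,-0.3,0,0,0,0],[0,0,-0.8,0,0,0,0],[0,0,-1,0,0,0,0],[0.6,0,0,0,0,0,0],[0.9,0,0,0,0,0,0],[0.9,0,0,0,0,0,0],[0.9,0,0,0,0,0,0],[0.9,0,0,0,0,0,0],[0.7,0,0,0,0,0,0],[0.4,0,0,0,0,0,0],[0,0,0,0,0,0,0],[0,0,0,0,0,0,0]]'
python3 - <<'E'
from h import *
print(inbox()); r=Rt(166.8)
s=plan(bw(-140,0,138),r,3)
s=plan(bw(-82,0,138),r,6,start=s)
s=plan(bw(-70,0,121),r,3,start=s)
E
```

```text
t: 47.65
ee_pos: [439.5, 196.3, 201.5]
orientation: [0.36, 3.119, 0.004]
ft_force: [0.9, 0.0, -0.3]
width: 0.4
grasp_force: 0.0
[-139.5    0.7  201.5]
3 rows of [0.005, -0.007, 0.529] [0.01, 0.006, 0.002] 
6 rows of [-0.242, -0.0, -0.0] [0.0, 0.0, 0.0] 
3 rows of [-0.1, 0.0, 0.142] [0.0, 0.0, 0.0]
```

```bash
python3 -m jog '[[0,0,0.53,0,0,0,0],[0,0,0.53,0,0,0,0],[0,0,0.53,0,0,0,0],[0,0,0,0,0,0,0],[-0.2,0,0,0,0,0,0],[-0.25,0,0,0,0,0,0],[-0.25,0,0,0,0,0,0],[-0.25,0,0,0,0,0,0],[-0.25,0,0,0,0,0,0],[-0.25,0,0,0,0,0,0],[-0.1,0,0.15,0,0,0,0],[-0.1,0,0.15,0,0,0,0],[-0.1,0,0.13,0,0,0,0],[0,0,0,0,0,0,0]]'
python3 - <<'E'
from h import *
print(inbox())
E
python3 -m jog '[[0,0,0.04,0,0,0,0],[0,0,0,0,0,0,0]]'; python3 -m jog '[[0,0,0.03,0,0,0,0],[0,0,0,0,0,0,0]]'
```

```text
t: 49.05
ee_pos: [506.5, 180.0, 119.1]
orientation: [-0.361, -3.12, -0.003]
ft_force: [0.6, -0.0, 0.2]
width: 0.5
grasp_force: 0.0
[-70.6   0.1 119.1]
t: 49.25
ee_pos: [506.3, 180.2, 118.3]
orientation: [0.361, 3.121, 0.003]
ft_force: [-0.2, 1.0, 0.3]
width: 0.5
grasp_force: 0.0
t: 49.45
ee_pos: [506.4, 180.3, 117.8]
orientation: [0.361, 3.12, 0.003]
ft_force: [-0.9, -0.3, 4.8]
width: 0.5
grasp_force: 2.3
```

Contact at the same height. Rising for a final look.

```bash
python3 -m jog '[[0,0,0.01,0,0,0,0],[0,0,-0.3,0,0,0,0],[0,0,-0.9,0,0,0,0],[0,0,-1,0,0,0,0],[0,0,-1,0,0,0,0],[-0.8,0,-1,0,0,0,0],[-0.9,0,-0.6,0,0,0,0],[-0.9,0,0,0,0,0,0],[-0.9,0,0,0,0,0,0],[-0.8,0,0,0,0,0,0],[0,0,0,0,0,0,0],[0,0,0,0,0,0,0]]'
python3 - <<'E'
from h import *
im=optics.get_image('wrist'); t=optics.get_image('top'); s=optics.get_image('scene')
cv2.imwrite('pics/f.png',np.vstack([im[:260],np.hstack([cv2.resize(t,(320,200)),cv2.resize(s[120:280,240:496],(320,200))])])[:,:,::-1])
c=cam('top')
for n in('tray','mat'):
    r=optics.masks_of(n,'top'); print(n,fit(TRAY if n=='tray' else MAT,[(c,fill(r[0]['pixels']))],[455,-195,77] if n=='tray' else [460,-217,76]))
for r in optics.masks_of('cap6','top'): print(round(r['conf'],2),r['extent'],unproj(c,r['extent'][:2],12)[:2])
E
```

```text
t: 50.65
ee_pos: [672.8, 140.5, 307.7]
orientation: [-0.362, -3.12, -0.003]
ft_force: [0.4, 0.2, 0.3]
width: 0.2
grasp_force: 0.0
tray (array([ 456.4, -194.8,   76.9]), np.float64(0.9789931184353495))
mat (array([ 460.6, -216.2,   75.5]), np.float64(0.9626890203813281))
0.74 [445.4, 172.1, 15.5, 16.3] [ 654.2 -266.1]
0.45 [346.1, 200.7, 17.8, 19.3] [579.2 -13.4]
```

View pics/f.png

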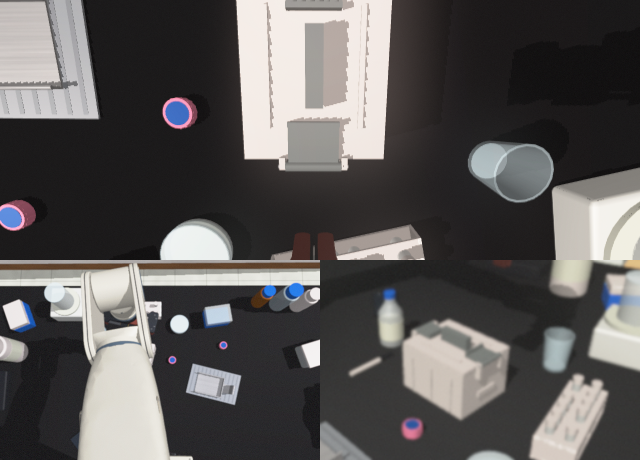

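Both clips lie flat: the far one at (314,140), the near one at (314,3). The tray is on its mat and only the pink look-alikes remain on the bench. Handing in.

```bash
python3 -c "
from workcell import ctrl
print(ctrl.close_job())"
```

```text
the job is handed in; nothing more can be done
None
```

I handed the job in at about 51 s: all seven caps (four tray, three stray) are in the box, the tray is flat on its mat, the lid is pressed home with both clips folded flat, and the other things on the bench were left alone.

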